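# Draw out an easel's telescoping canvas arm to its last hole

## Robot

A 6-joint arm with a two-finger parallel gripper is mounted at the origin on the work surface. World frame = base frame: x ahead of the robot, y to its left, z up, the work surface at z = 0. Lengths are in m, angles in rad, forces in N, time in s.
With the tool pointing down it reaches from about 0.375 to 0.9 m from the base axis. Payload 3.1 kg.
Tool frame: the origin (TCP) lies at the centre of the arm's flange, where the gripper is bolted on; the fingertips stand 173 mm ahead of it and the grasp point (between the pads) lies 155 mm ahead of it; z points along the fingers, y is the line along which they close (so a half turn about z gives the same grasp; the last joint's range is limited). The gripper opens to 85 mm and grips with 20 to 120 N. Pads are 22 mm wide; open, the fingers measure 114 mm over their backs; the gripper's body (76 mm by 85 mm) begins 54 mm behind the grasp point. The pads swing forward as they close: fully open they stand 13 mm farther back than shut.
Start: joints at [0.981, 0.527, 1.433, -0, 1.181, -0.178], TCP at [0.25, 0.573, 0.405] pointing down, gripper open.
Joint ranges: [-3.08, 3.08], [-0.75, 2.2], [0.22, 2.44], [-1.43, 4.57], [0, 2.65], [-2.85, 2.85]. Speed limits (rad/s): [2.79, 2.79, 3.14, 3.14, 3.14, 3.14].

## Interface

Orientations are given as a unit quaternion [x, y, z, w].
In Python, from station import * gives the robot as it stands.
- The arm moves only by the shell command python3 -m jog 'ROWS' [OPENING] [FORCE]. ROWS is a JSON object of lists of equal length, an entry for each row: "linear": the shift along the world's x, y, z in mm, a list of three; "turn": the turn about the world's z in units of 5 degrees (1.0 is 5 degrees). A call has 1 to 12 rows; each row shifts and turns the commanded pose from where the row before left it; what a row does not reach is not made up. A row lasts 1/8 s, in which the tool goes at most 62.5 mm and 10.7 degrees, less where a joint would pass 70% of its speed; a pose out of reach is approached as far as the arm can. A call is refused whole if a number of a shift passes 62.5 or a number of a turn 1, either way. A call with a gripper value outside its range is refused whole. OPENING is the opening, from 0 (shut) to 1 (fully open), set as the call begins (- or left out, the last holds). The fingers move at their own pace and stop on an object; FORCE is the grip in N (left out, the last holds). Time passes only in rows, so rows that do not move let the fingers close. It gives the time, the measured TCP pose, the force, the opening and the grip force at its end, in the units of the state.
- sense(): the state, without advancing time (a new reading comes with each control period).
- snapshot(name): name is "scene" or "top"; returns the picture (384x512x3 uint8, red, green, blue); there is no depth.
- get_calibration(name): a dict with "fx", "fy", "cx", "cy" (pixels), "dist_coeffs" ([k1, k2, p1, p2, k3] as OpenCV has them; the pictures are not rectified), "world_to_cam" (4x4, takes a point from world to camera coordinates). Camera axes: x right, y down, z forward; pixel columns grow to the right and rows downward; lengths in m; the calibration is good to about 2 mm. A picture is of the moment at which its call begins. get_calibration takes no time and is no camera call.
- sign_off(): hands the job in; it is judged then, once.
The state is a dict: "t": time; "q": joint angles; "qd": joint speeds; "tau": joint torques, N m; "tcp_pos": TCP position; "tool_rot": TCP orientation; "force": force on the tool from outside, world axes, zero at the start; "ft_torque": the same for the moment, N m; "finger_gap": opening from 0.0 (shut) to 1.0 (fully open); "gripper_force": force on a finger pad.
Only numpy, scipy, OpenCV 4.12 (cv2) and the standard library are available. Lean on these libraries where they do the work, as an engineer would, in place of code of your own. Each camera call takes 0.05 s, during which the arm holds its last target. There are 200 camera calls.

## Task

The left-hand arm of the table easel's canvas rest was left half drawn out. Draw it out to full length for a wide canvas: slide the sleeve slowly, feeling for the catch, until both sprung buttons have popped fully out through its last pair of holes; if they catch in the middle pair on the way, pinch both in to go on. Never force the tube against buttons that have caught, leave the paint things lying as they are, and let go at the end.

Things in the scene. Friction and masses are not known exactly. Their poses are not given: they have to be found in the camera images.
- easel: Aluminium table easel, stands fast, 370 mm tall. Origin on the table below the middle of its level canvas rest bar (centre line 120 mm up, along the easel's y; +y towards the end of the moving left arm); -x is its front, facing the robot. Leaning mast and black clamping block stand within 21 mm of y = 0; nothing is near the bar from y = 25 to 310 mm but what lies on the table below.
- buttons (a point): Point on the bar's centre line midway between the two snap buttons; fixed to the easel, at 0, 130, 120 mm in its frame. The buttons (red, bevelled, 12 mm across) sit in the fixed dark inner tube, one in its front, one in its back face, sprung outwards. Popped out through holes of the sleeve each stands 6 mm proud of its face; else they are hidden under the sleeve's wall.
- sleeve: Moving left arm: bright square tube, 30 mm outside, 2 mm wall, 0.2 kg, slides along the easel's +y over the inner tube with 4 to 7 N of drag. Origin on its centre line at its first holes, axes as the easel's; from y = -104 to 91 mm. Three pairs of holes (dark, 13.5 mm), front and back, evenly 30 to 40 mm apart towards -y. At y = 54 to 82 mm on top a canvas pad with a front lip, 31 mm above centre line.
- sleeve_grip (a point): Point on the sleeve's centre line, 35 mm to the +y side of its first holes, on plain tube short of the canvas pad: a place to take the tube from above, across its 30 mm width, fingers in front and behind. At the start the buttons are hidden between the first and the middle holes, this point 45 to 62 mm from point buttons. The sleeve stops some 8 mm past the last holes.
- button_front_slide (a joint): How far the front button is pressed in, m: 0 fully out, 0.006 level with the sleeve's face, 0.008 under the wall. When holes come over the buttons these pop out and lock the sleeve both ways (play 1 to 2 mm). To free it hold both in level with its faces (1 to 3 N each; flat fingertips closed across the sleeve over them do it) and pull: 8 to 18 N over the first 6 mm, until they lie under the wall.
- button_back_slide (a joint): The same for the back button.
- button_front: The front button; origin on its axis, 6 mm under its outer end. More than 12 N of the sleeve on one button bends it: when they have caught, pull or push on the arm with no more than about 20 N in all. Slide at 20 mm/s or less, or the sleeve strikes them too hard as they catch.
- button_back: The back button, the same.
- dish_green: Clear round dish, 68 mm across, 13 mm high, with green paint; loose bystander. Origin at the centre of its underside.
- dish_yellow: Clear round dish, 68 mm across, 13 mm high, with yellow paint; loose bystander. Origin at the centre of its underside.
- dish_clear: Clear empty round dish, 68 mm across, 13 mm high, on the table near the left arm; loose bystander. Origin at the centre of its underside.
- tube_red: Paint tube with orange bands and a white cap, 105 mm long, 25 mm wide, 20 mm high, lying; loose bystander. Origin under its middle.
- tube_blue: Paint tube with blue bands and a white cap, 105 mm long, 25 mm wide, 20 mm high, lying; loose bystander. Origin under its middle.
- water_jar: Glass, 66 mm across, 85 mm high, standing; loose bystander. Origin at the centre of its underside.
- brush: Paint brush, 190 mm long, lying; loose bystander. Origin under its middle.

How it is judged:
At the end, for the whole second after the job is handed in: The sleeve is drawn out beyond its middle holes (sleeve_grip more than 95 mm from buttons) with both buttons popped out through the last pair of holes, to within 1.5 mm of fully out; the sleeve is at rest and let go (horizontal distance between sleeve_grip and buttons above 0.095 m and value of joint each of button_front_slide, button_back_slide below 0.0015 m and linear speed of sleeve below 0.01 m/s); the robot touches nothing.
It fails at once if a button is bent: more than 12 N between the sleeve and either button (contact force between any of button_front, button_back and sleeve above 12 N).
It fails at once if a dish, paint tube, the brush or the water glass is moved more than 25 mm (distance of any of dish_green, dish_yellow, dish_clear, tube_red, tube_blue, water_jar, brush from where it was at the start of the episode above 0.025 m).
It fails at once if the water glass is tipped (angle between water_jar's own z axis and vertical above 0.4 rad).
It also fails if it takes over 42 s, if anything falls off the work surface, if the arm or the gripper's body presses on something with over 40 N, if the wrist force passes 120 N, or if a joint passes its speed limit or range.

## Working session

There is one attempt and no reset: what is moved stays moved. The work goes in short steps, Python scripts to look and compute and a shell command to move; the robot and the scene stay as the last step left them, time stands still between calls to the robot, and variables do not carry over. Pictures are saved under pics/ and viewed, at most 10 in all, crops included, and the job is handed in when it is done.

```bash
mkdir -p pics
python3 - <<'E'
from station import *
import cv2,numpy as np
for n in("scene","top"):
    cv2.imwrite(f"pics/{n}0.png",cv2.resize(snapshot(n)[:,:,::-1],(800,600),interpolation=cv2.INTER_CUBIC))
    c=get_calibration(n);print(n,c['fx'],c['cx'],c['cy'],c['dist_coeffs'],np.round(np.array(c['world_to_cam']),3).tolist())
s=sense();print(s['tcp_pos'],s['tool_rot'],s['t'])
E
```

```text
scene 431.8524897297232 261.4404996728333 192.07316305974436 [-0.11805944  0.          0.          0.          0.        ] [[0.367, 0.93, -0.009, -0.244], [0.674, -0.273, -0.687, -0.272], [-0.641, 0.246, -0.727, 1.623], [0.0, 0.0, 0.0, 1.0]]
top 413.03867331271897 258.26887325179337 193.40474220398937 [-0.03436645  0.          0.          0.          0.        ] [[0.015, -1.0, -0.016, 0.06], [-0.995, -0.013, -0.098, 0.521], [0.097, 0.018, -0.995, 1.231], [0.0, 0.0, 0.0, 1.0]]
[0.24995371 0.57249865 0.40379878] [ 2.04432010e-01  9.78880229e-01 -9.48795040e-04 -3.87183993e-04] 0.1
```

View pics/scene0.png

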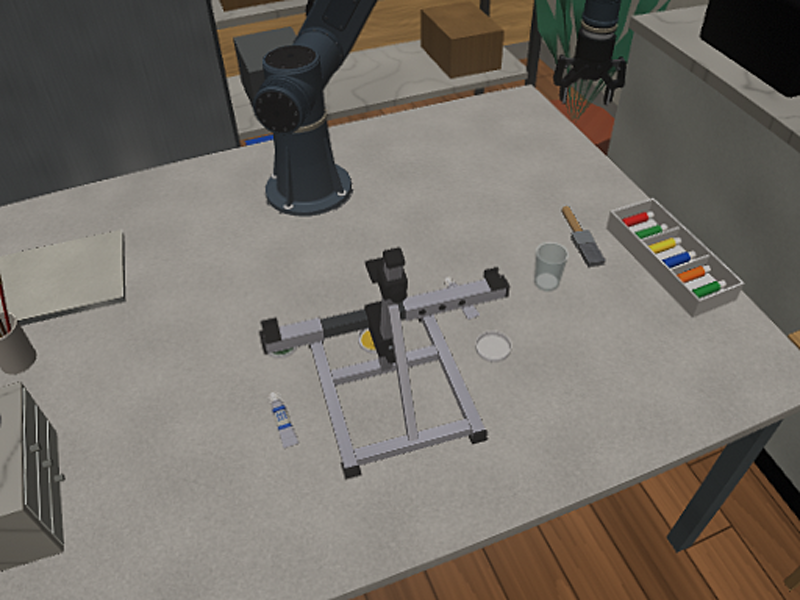

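View pics/top0.png

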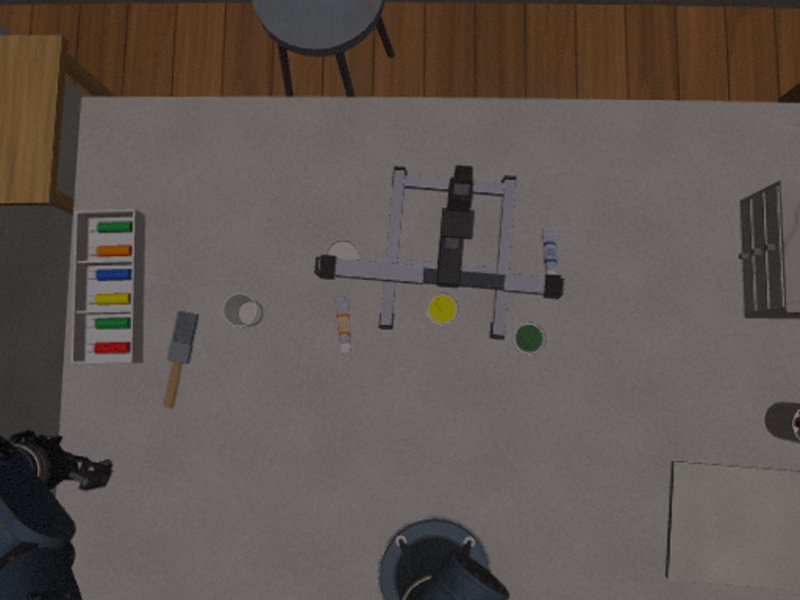

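The scene view, taken from behind, shows the left sleeve running to the pad at (497,280), with three back holes near (422,312), (441,308) and (461,302). In the top view the sleeve spans (317,267) to (424,272). The red tube, clear dish and glass are at (344,325), (343,252) and (242,310).

```bash
cat > h.py <<'E'
from station import *
import cv2,numpy as np
def ray(n,u,v):
    c=get_calibration(n);K=np.array([[c['fx'],0,c['cx']],[0,c['fy'],c['cy']],[0,0,1.]])
    p=cv2.undistortPoints(np.array([[[u,v]]],float),K,np.array(c['dist_coeffs']))[0,0]
    T=np.array(c['world_to_cam']);R=T[:3,:3];o=-R.T@T[:3,3];return o,R.T@np.array([p[0],p[1],1])
def onz(n,u,v,z):
    o,d=ray(n,u,v);return o+d*(z-o[2])/d[2]
def proj(n,P):
    c=get_calibration(n);K=np.array([[c['fx'],0,c['cx']],[0,c['fy'],c['cy']],[0,0,1.]]);T=np.array(c['world_to_cam'])
    return cv2.projectPoints(np.array(P,float).reshape(-1,1,3),cv2.Rodrigues(T[:3,:3])[0],T[:3,3],K,np.array(c['dist_coeffs']))[0][:,0]
def crop(n,u,v,w,h,k,f):
    im=snapshot(n)[v:v+h,u:u+w,::-1];cv2.imwrite("pics/"+f,cv2.resize(im,None,fx=k,fy=k,interpolation=cv2.INTER_CUBIC))
E
python3 - <<'E'
from h import *
a=snapshot("top")[145:205,195:295,::-1];b=snapshot("scene")[160:220,240:340,::-1]
cv2.imwrite("pics/c1.png",np.vstack([cv2.resize(x,(500,300),interpolation=cv2.INTER_CUBIC) for x in(a,b)]))
E
```

```text
(no output)
```

View pics/c1.png

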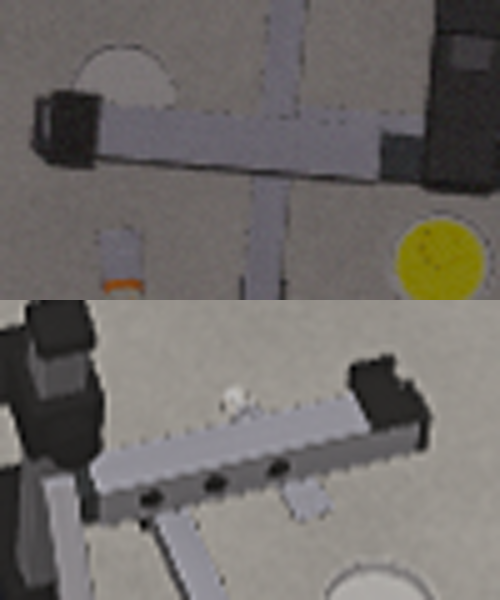

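The crop shows the top face's centre line running from (97,130) to (380,154). The sleeve's inner end is at x=380, and the back holes in the lower half are at (150,498), (215,484) and (279,467).

Run:
```python
from h import *
N=lambda x,y,u0,v0:(u0+(x+.5)/5-.5,v0+(y+.5)/5-.5)
A=onz("top",*N(97,130,195,145),.135);B=onz("top",*N(380,154,195,145),.135)
d=(A-B)[:2];L=np.linalg.norm(d);d/=L;print("pad-edge..inner len (expect 158):",L,A,B,"yaw",np.degrees(np.arctan2(-d[0],d[1])))
for x,y in((97,157),(378,181),(97,102),(378,127)):print(onz("top",*N(x,y,195,145),.135).round(4))
# holes: back face plane
n=np.array([d[1],-d[0],0]); n=n if n[0]>0 else -n
P0=np.array([*((A+B)/2)[:2],.12])+.015*n
for x,y in((150,498),(215,484),(279,467)):
    o,r=ray("scene",*N(x,y-300,240,160));t=n@(P0-o)/(n@r);p=o+t*r
    print("hole",p.round(4),"along from inner end",((p-B)[:2]@d).round(4))
print("grip", B[:2]+d*.139)
# easel origin from mast? print objects
k=1.5625
for nm,u,v,z in(("dish",343,252,.013),("cap",344,348,.015),("tubeend",344,300,.01),("jar",242,310,.08),("brush",180,358,.01)):
    p=onz("top",u/k,v/k,z);print(nm,p.round(3),"along",((p-B)[:2]@d).round(3))
from scipy.spatial.transform import Rotation as R
print(R.from_quat(sense()['tool_rot']).as_matrix().round(3), sense()['tcp_pos'])
```

```text
pad-edge..inner len (expect 158): 0.15890213296050915 [0.57196565 0.1904196  0.135     ] [0.56034888 0.03194267 0.135     ] yaw -4.192428254350521
[0.5567 0.19   0.135 ]
[0.5452 0.0329 0.135 ]
[0.5878 0.1908 0.135 ]
[0.5755 0.0332 0.135 ]
hole [0.5774 0.0591 0.1192] along from inner end 0.0284
hole [0.5801 0.0967 0.118 ] along from inner end 0.0661
hole [0.5829 0.1342 0.1194] along from inner end 0.1036
grip [0.57051067 0.17057072]
dish [0.62  0.19  0.013] along 0.162
cap [0.43  0.183 0.015] along 0.141
tubeend [0.525 0.186 0.01 ] along 0.151
jar [0.496 0.369 0.08 ] along 0.331
brush [0.405 0.508 0.01 ] along 0.463
[[-0.916  0.4   -0.001]
 [ 0.4    0.916 -0.001]
 [ 0.    -0.001 -1.   ]] [0.24999654 0.57258941 0.40408979]
```

```bash
python3 -m jog '{"linear":[[21.5,-27,0],[21.5,-27,0],[21.5,-27,0],[21.5,-27,0],[21.5,-27,0],[21.5,-27,0],[21.5,-27,0],[21.5,-27,0],[21.5,-27,0],[21.5,-27,0],[21.5,-27,0],[21.5,-27,0]],"turn":[-1,-1,-1,-1,-1,-1,-1,-1,-1,-1,-1,-1]}' 1 20
python3 -m jog '{"linear":[[21,-26,0],[21,-26,0],[20,-26,-15],[0,0,-15],[0,0,0]],"turn":[-1,-1,-0.12,0,0]}'
python3 - <<'E'
from h import *
from scipy.spatial.transform import Rotation as R
s=sense();M=R.from_quat(s['tool_rot']).as_matrix()
print(s['t'],s['tcp_pos'],np.degrees(np.arctan2(M[1,1],M[0,1])),s['force'])
a=snapshot("top")[125:205,195:295,::-1];b=snapshot("scene")[140:220,240:340,::-1]
cv2.imwrite("pics/c2.png",np.hstack([cv2.resize(x,(400,320),interpolation=cv2.INTER_CUBIC) for x in(a,b)]))
E
```

```text
t: 1.7
tcp_pos: [0.5087, 0.2478, 0.4046]
tool_rot: [0.668, 0.745, -0.0, -0.0]
force: [0.1, 0.4, 0.3]
finger_gap: 0.997
gripper_force: 0.0
t: 2.33
tcp_pos: [0.5691, 0.1709, 0.3729]
tool_rot: [0.733, 0.681, -0.002, -0.002]
force: [-0.6, -0.5, -0.6]
finger_gap: 0.997
gripper_force: 0.0
2.325 [0.56911557 0.17088701 0.37292106] -4.209493751598384 [-0.55885206 -0.52685589 -0.6132852 ]
```

View pics/c2.png

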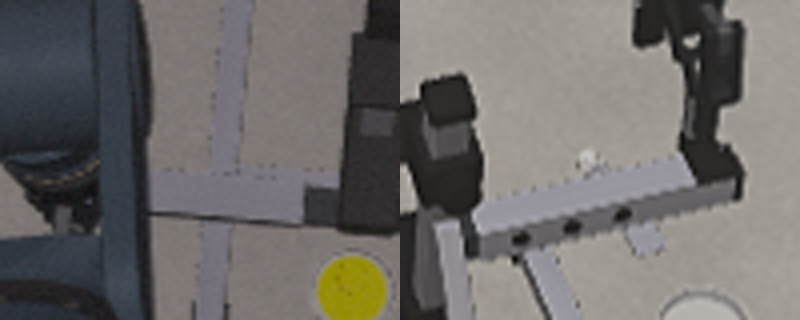

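Fingers hang in front of and behind the bar, just inside the pad. Nothing is touched, so I'll go down and close.

```bash
python3 -m jog '{"linear":[[1,0,-25],[0,0,-25],[0,0,-25],[0,0,-20],[0,0,0]],"turn":[0,0,0,0,0]}'
python3 -m jog '{"linear":[[0,0,0],[0,0,0],[0,0,0],[0,0,0],[0,0,0],[0,0,0]],"turn":[0,0,0,0,0,0]}' 0 25
```

```text
t: 3.05
tcp_pos: [0.5702, 0.1716, 0.279]
tool_rot: [0.732, 0.681, -0.001, -0.001]
force: [-0.5, 0.4, 1.0]
finger_gap: 1.001
gripper_force: 0.0
t: 3.8
tcp_pos: [0.5716, 0.1708, 0.2807]
tool_rot: [0.733, 0.681, 0.001, 0.001]
force: [-0.3, 0.9, 4.9]
finger_gap: 0.349
gripper_force: 29.9
```

```bash
python3 -m jog '{"linear":[[0.1,1.5,0],[0.1,1.5,0],[0.1,1.5,0],[0.1,1.5,0],[0.1,1.5,0]],"turn":[0,0,0,0,0]}'
```

```text
t: 4.42
tcp_pos: [0.5722, 0.1769, 0.2807]
tool_rot: [0.733, 0.681, -0.0, 0.001]
force: [0.8, -5.9, 6.4]
finger_gap: 0.347
gripper_force: 30.0
```

```bash
python3 -m jog '{"linear":[[0.1,1.3,0],[0.1,1.3,0],[0.1,1.3,0]],"turn":[0,0,0]}'
```

```text
t: 4.8
tcp_pos: [0.5724, 0.1808, 0.2807]
tool_rot: [0.732, 0.681, -0.0, 0.001]
force: [-0.6, -6.1, 6.6]
finger_gap: 0.342
gripper_force: 30.0
```

```bash
python3 -m jog '{"linear":[[0.1,1.3,0],[0.1,1.3,0]],"turn":[0,0]}'
```

```text
t: 5.05
tcp_pos: [0.5726, 0.1834, 0.2807]
tool_rot: [0.732, 0.681, -0.0, 0.001]
force: [-0.5, -6.2, 5.5]
finger_gap: 0.343
gripper_force: 30.0
```

```bash
python3 -m jog '{"linear":[[0.1,1.3,0],[0.1,1.3,0]],"turn":[0,0]}'
```

```text
t: 5.3
tcp_pos: [0.5728, 0.1867, 0.2807]
tool_rot: [0.733, 0.681, 0.0, 0.001]
force: [-0.5, -3.2, 6.1]
finger_gap: 0.347
gripper_force: 29.9
```

The drag fell by half, which may be the buttons popping. I'll check for red in the picture.

```bash
cat >> h.py <<'E'
def reds():
    im=snapshot("scene").astype(int);m=((im[...,0]>im[...,1]+40)&(im[...,0]>im[...,2]+40)).astype(np.uint8)
    m[:160]=0;m[220:]=0;m[:,:240]=0;m[:,340:]=0
    n,_,st,c=cv2.connectedComponentsWithStats(m)
    for i in range(1,n):
        o,r=ray("scene",*c[i]);nn=np.array([.9973,-.0731,0]);P=np.array([.5662,.1112,.12])+.021*nn
        t=nn@(P-o)/(nn@r);print("red",st[i,4],c[i].round(1),(o+t*r).round(4))
E
python3 - <<'E'
from h import *
reds();crop("scene",240,150,100,75,6,"c3.png")
E
```

```text
red 3 [288.7 194.7] [0.5873 0.1115 0.1261]
```

View pics/c3.png

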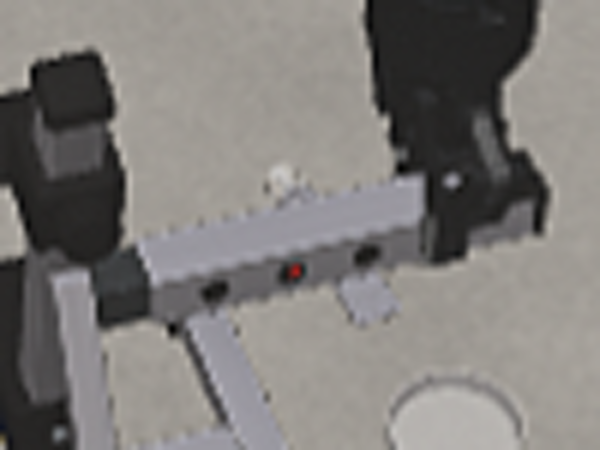

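Red shows in the middle hole at (293,271), so the buttons are arriving in the middle pair. I'll ease on by a hair.

```bash
python3 -m jog '{"linear":[[0.05,0.6,0],[0,0,0]],"turn":[0,0]}'; python3 -c "
from h import *
reds()"
```

```text
t: 5.65
tcp_pos: [0.5729, 0.1875, 0.2807]
tool_rot: [0.733, 0.681, 0.001, 0.001]
force: [0.3, -1.9, 4.8]
finger_gap: 0.342
gripper_force: 29.8
red 9 [289. 195.] [0.5874 0.1125 0.1245]
```

Both are popped (larger red blob). I'll open, shift back over the buttons and set the pads slightly to the -y side of them.

```bash
python3 -m jog '{"linear":[[0,0,0],[0,0,0],[0,0,0],[-1,-15,-3],[-1.5,-20,0],[-1.5,-20,0],[-1.5,-15,0],[-0.4,-6,0],[0,0,0],[0,0,0]],"turn":[0,0,0,0,0,0,0,0,0,0]}' 0.85 40
python3 - <<'E'
from h import *
reds();crop("scene",240,150,100,75,6,"c4.png")
E
```

```text
t: 6.95
tcp_pos: [0.5665, 0.1123, 0.2768]
tool_rot: [0.732, 0.681, 0.0, -0.0]
force: [0.4, 1.1, 1.1]
finger_gap: 0.853
gripper_force: 0.0
```

View pics/c4.png

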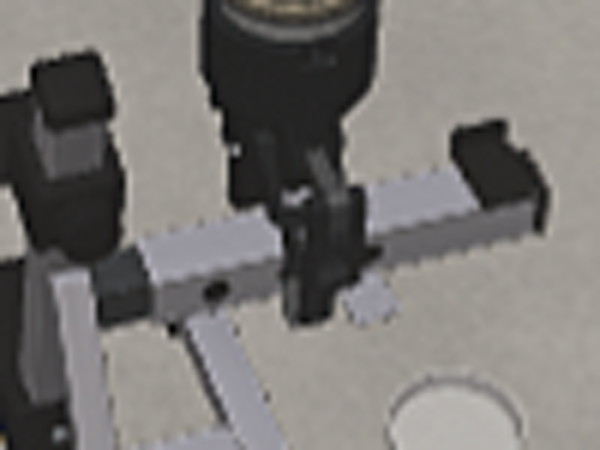

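The finger hides the middle hole, and the last hole is clear at (216,292). The pads are in place, so I'll close.

```bash
python3 -m jog '{"linear":[[0,0,0],[0,0,0],[0,0,0],[0,0,0],[0,0,0],[0,0,0]],"turn":[0,0,0,0,0,0]}' 0 40
```

```text
t: 7.8
tcp_pos: [0.5671, 0.1121, 0.2771]
tool_rot: [0.733, 0.681, 0.001, 0.001]
force: [2.1, 1.9, 2.5]
finger_gap: 0.343
gripper_force: 42.6
```

```bash
python3 -m jog '{"linear":[[0.1,1,0],[0.1,1,0]],"turn":[0,0]}'
```

```text
t: 8.05
tcp_pos: [0.5672, 0.1128, 0.2771]
tool_rot: [0.732, 0.681, -0.0, 0.001]
force: [2.5, -6.6, 2.9]
finger_gap: 0.346
gripper_force: 42.8
```

```bash
python3 -m jog '{"linear":[[0.1,1,0],[0.1,1,0]],"turn":[0,0]}'
```

```text
t: 8.3
tcp_pos: [0.5674, 0.1146, 0.2771]
tool_rot: [0.732, 0.681, -0.0, 0.001]
force: [3.1, -6.0, 3.5]
finger_gap: 0.342
gripper_force: 42.8
```

```bash
python3 -m jog '{"linear":[[0.1,0.8,0]],"turn":[0]}'
```

```text
t: 8.43
tcp_pos: [0.5675, 0.1153, 0.2771]
tool_rot: [0.732, 0.681, -0.001, 0.001]
force: [2.9, -6.3, 2.8]
finger_gap: 0.341
gripper_force: 42.8
```

```bash
python3 -m jog '{"linear":[[0.1,1,0],[0,0.5,0]],"turn":[0,0]}'
```

```text
t: 8.68
tcp_pos: [0.5676, 0.1168, 0.2771]
tool_rot: [0.732, 0.681, -0.0, 0.001]
force: [3.2, -7.0, 4.1]
finger_gap: 0.343
gripper_force: 42.8
```

```bash
python3 -m jog '{"linear":[[0.1,1,0],[0,0.5,0]],"turn":[0,0]}'
```

```text
t: 8.93
tcp_pos: [0.5677, 0.1178, 0.2771]
tool_rot: [0.732, 0.681, -0.001, 0.002]
force: [2.4, -9.1, 3.2]
finger_gap: 0.346
gripper_force: 42.5
```

```bash
python3 -m jog '{"linear":[[0.1,1,0],[0,0.5,0]],"turn":[0,0]}'
```

```text
t: 9.18
tcp_pos: [0.5677, 0.1187, 0.2771]
tool_rot: [0.732, 0.681, -0.002, 0.002]
force: [1.8, -11.9, 3.9]
finger_gap: 0.344
gripper_force: 42.2
```

```bash
python3 -m jog '{"linear":[[0,0.7,0],[0,0,0]],"turn":[0,0]}'
```

```text
t: 9.43
tcp_pos: [0.5678, 0.1201, 0.2771]
tool_rot: [0.733, 0.681, -0.001, 0.001]
force: [3.2, -3.7, 3.5]
finger_gap: 0.346
gripper_force: 42.2
```

```bash
python3 -m jog '{"linear":[[0,0.6,0],[0,0,0]],"turn":[0,0]}'
python3 - <<'E'
from h import *
reds();crop("scene",240,150,100,75,6,"c5.png")
E
```

```text
t: 9.68
tcp_pos: [0.5679, 0.1211, 0.2771]
tool_rot: [0.732, 0.681, -0.0, 0.001]
force: [2.8, -5.7, 2.8]
finger_gap: 0.346
gripper_force: 42.2
```

View pics/c5.png

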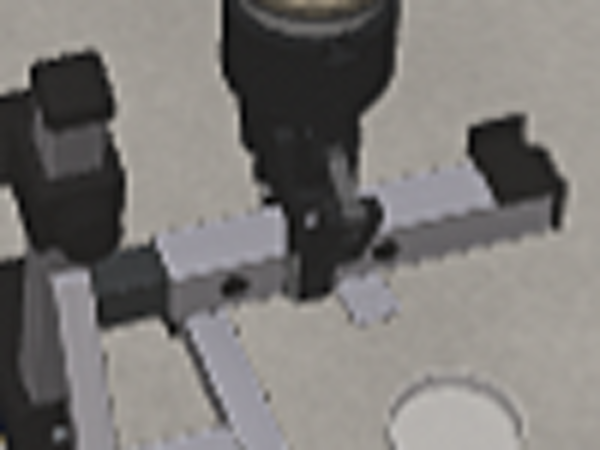

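The sleeve has moved about 9 mm past the catch (last hole now at (235,286)), and the force is back to plain drag. The buttons are under the wall, so I'll slide on slowly.

```bash
python3 -m jog '{"linear":[[0.1,1.8,0],[0.1,1.8,0],[0.1,1.8,0],[0.2,1.8,0],[0.1,1.8,0],[0.1,1.8,0],[0.1,1.8,0],[0.2,1.8,0],[0.1,1.8,0],[0.1,1.8,0]],"turn":[0,0,0,0,0,0,0,0,0,0]}'
python3 -m jog '{"linear":[[0.1,1.2,0],[0.1,1.2,0],[0.1,1.2,0]],"turn":[0,0,0]}'
```

```text
t: 11.02
tcp_pos: [0.5692, 0.1391, 0.2771]
tool_rot: [0.732, 0.681, -0.0, 0.002]
force: [3.6, -5.7, 3.0]
finger_gap: 0.342
gripper_force: 42.2
t: 11.4
tcp_pos: [0.5695, 0.1427, 0.2771]
tool_rot: [0.732, 0.681, -0.0, 0.002]
force: [4.2, -5.3, 3.3]
finger_gap: 0.344
gripper_force: 42.2
```

```bash
python3 -m jog '{"linear":[[0.1,1.2,0],[0.1,1.2,0]],"turn":[0,0]}'
```

```text
t: 11.65
tcp_pos: [0.5697, 0.1451, 0.2771]
tool_rot: [0.732, 0.681, -0.0, 0.002]
force: [3.4, -6.1, 3.2]
finger_gap: 0.337
gripper_force: 42.2
```

```bash
python3 -m jog '{"linear":[[0.1,1.2,0]],"turn":[0]}'
```

```text
t: 11.78
tcp_pos: [0.5697, 0.1468, 0.2771]
tool_rot: [0.733, 0.681, 0.0, 0.001]
force: [4.0, -3.2, 2.9]
finger_gap: 0.343
gripper_force: 42.1
```

```bash
python3 -m jog '{"linear":[[0.05,0.7,0],[0,0,0]],"turn":[0,0]}'; python3 -c "
from h import *
reds()"
```

```text
t: 12.02
tcp_pos: [0.5698, 0.1483, 0.2771]
tool_rot: [0.732, 0.681, 0.001, 0.001]
force: [5.5, -2.0, 2.8]
finger_gap: 0.342
gripper_force: 42.1
red 3 [288.7 194.7] [0.5873 0.1115 0.1261]
```

```bash
python3 -m jog '{"linear":[[0.05,0.5,0],[0,0,0]],"turn":[0,0]}'; python3 -c "
from h import *
reds();crop('scene',240,150,100,75,6,'c6.png')"
```

```text
t: 12.32
tcp_pos: [0.5698, 0.149, 0.2771]
tool_rot: [0.733, 0.681, 0.001, 0.001]
force: [4.9, -1.7, 2.2]
finger_gap: 0.344
gripper_force: 42.0
red 9 [289. 195.] [0.5874 0.1125 0.1245]
```

View pics/c6.png

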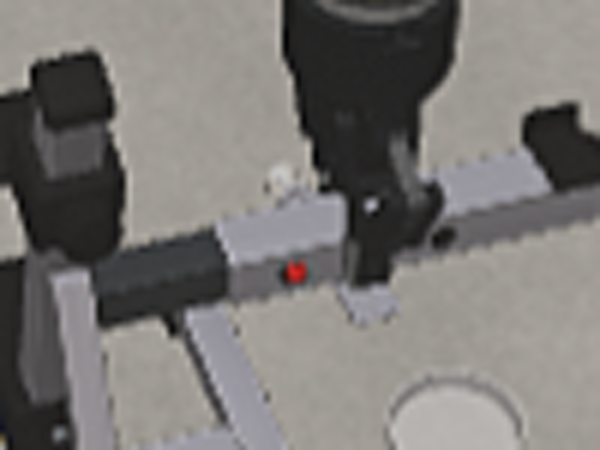

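The back button stands fully red in the last hole at (296,272). I'll nudge slightly to feel the lock and settle the front one, then let go.

```bash
python3 -m jog '{"linear":[[0.05,0.5,0],[0,0,0]],"turn":[0,0]}'
```

```text
t: 12.68
tcp_pos: [0.5699, 0.1493, 0.2771]
tool_rot: [0.732, 0.681, 0.001, 0.001]
force: [5.1, -2.0, 3.7]
finger_gap: 0.343
gripper_force: 42.0
```

```bash
python3 -m jog '{"linear":[[0,0,0],[0,0,0],[0,0,0],[0,0,0],[0,0,30],[0,0,40],[0,0,40],[-10,40,20],[-10,50,0],[-10,50,0],[0,50,0],[0,0,0]],"turn":[0,0,0,0,0,0,0,0,0,0,0,0]}' 0.85; python3 -c "
from h import *
reds()
a=snapshot('top')[145:205,195:295,::-1];b=snapshot('scene')[160:220,240:340,::-1]
cv2.imwrite('pics/c7.png',np.vstack([cv2.resize(x,(500,300),interpolation=cv2.INTER_CUBIC) for x in(a,b)]))"
```

```text
t: 14.18
tcp_pos: [0.5382, 0.3426, 0.4065]
tool_rot: [0.731, 0.683, 0.0, -0.0]
force: [0.3, -0.7, 0.1]
finger_gap: 0.846
gripper_force: 0.0
red 9 [289. 195.] [0.5874 0.1125 0.1245]
```

View pics/c7.png

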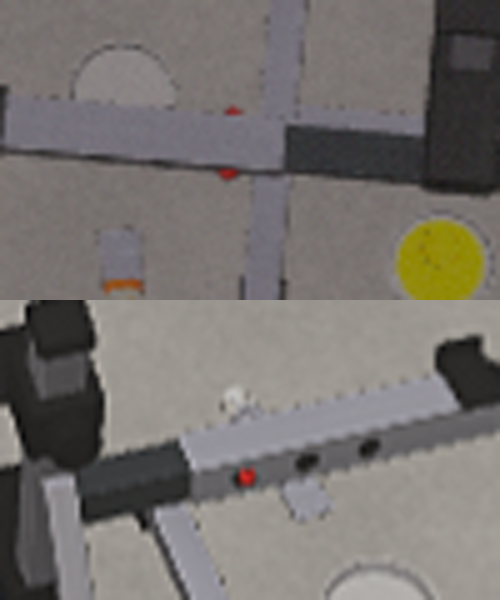

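The top view shows both buttons standing proud at the last holes, at (228,174) and (233,112). The dish and tubes are where they were, and the arm is clear.

```bash
python3 -c "
from station import *
print(sign_off())"
```

```text
the job is handed in; nothing more can be done
None
```

The left arm is drawn out to full length: the cameras show both buttons popped out through the last pair of holes, the gripper let go and clear, and the paint things in view unmoved. The job was handed in at about 14 s, but no verdict came back.

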